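# Square a salvaged book into the corner of the squaring bed

### The job

Pick up the wooden push block by its blue handle and nudge the rust-red book on the plywood squaring bed with it until the book lies square in the corner, up against both metal fences. Push the book only with the block, never with the gripper, and keep it flat; leave the dark iron weight where it stands. Then leave the block standing upright on the bed or the bench, clear of the book.

Things in the scene. Friction and masses are not known exactly. Their poses are not given: they have to be found in the camera images.
- book_mid (a point): Slim closed hardback lying flat on the squaring bed: rust-red cloth, plain ochre panel on top, cream page edges; 110 mm (its x) by 150 mm (its y) by 16 mm thick, 0.22 kg, slides freely. Point: its centre, 8 mm above the bed's surface; z up. Starts turned at most about 9 degrees against the bed, 30 to 80 mm short of each fence.
- corner (a point): Inner corner of the fences, at the level of the bed's surface (18 mm above the bench). Fixed plywood bed with two aluminium fences 15 mm thick, 24 mm high: x points square into the far fence, y into the side fence, z up. The bed reaches 285 mm to -x and 325 mm to -y, open there. Fully home, the book's centre is at x -55, y -75 mm from here, its axes parallel to these.
- pusher_mid (a point): Push block standing on the bench, 0.25 kg: pale wooden block 64 x 64 mm, 30 mm high; square blue handle 24 x 24 mm on its middle, from 30 to 90 mm above the underside, faces parallel to the block's. Point: on its axis, 45 mm above the underside; x, y square to the faces, z up. Grip the handle from above, 65 to 75 mm above the underside; push with the block's flat sides.
- weight_mid (a point): Bystander, not to be moved: dark iron weight standing on the bench, a cylinder 64 mm across and 40 mm high with a round knob, 86 mm high in all, 0.95 kg. Point: on its axis, 43 mm above the underside. It and the push block stand in two places to the right of the bed (-y side), either one in either place.
Mind the look-alikes: they are no part of the job. Of the things that look like the part that bears book_mid, the middle-sized one is meant.

How it is judged (in metres and radians):
At the end, for the whole second after the job is handed in: The book lies flat on the bed within 12 mm of its fully home place along each fence and within 10 degrees of square; the push block stands upright (within about 8 degrees) on the bed or the bench, neither on nor pressing against the book; both at rest (x of book_mid in the frame of corner between -0.067 and -0.045 m and y of book_mid in the frame of corner between -0.087 and -0.065 m and z of book_mid in the frame of corner below 0.014 m and angle between the x axis of book_mid and the x axis of corner, either way round below 0.175 rad and angle between pusher_mid's own z axis and vertical below 0.15 rad and height (world z) of pusher_mid between 0.035 and 0.07 m and contact force between pusher and book below 0.3 N and linear speed of each of book, pusher below 0.02 m/s); the robot touches nothing.
It fails at once if the gripper or arm touches the book (contact force between any of the fingers, the arm and book above 0.5 N).
It fails at once if the book is tipped up by more than 17 degrees (angle between book_mid's own z axis and vertical above 0.3 rad).
It fails at once if the iron weight is shifted by more than 30 mm (distance of weight_mid from where it was at the start of the episode above 0.03 m).
It also fails if it takes over 45 s, if anything falls off the work surface, if the arm or the gripper's body presses on something with over 40 N, if the wrist force passes 120 N, or if a joint passes its speed limit or range.

### The arm

A 7-joint arm with a two-finger parallel gripper is mounted at the origin on the work surface. World frame = base frame: x ahead of the robot, y to its left, z up, the work surface at z = 0. Lengths are in m, angles in degrees, forces in N, time in s.
With the tool pointing down it reaches from about 0.4 to 0.925 m from the base axis. Payload 4.1 kg.
Tool frame: the origin (TCP) lies at the very end of the fingers, on their centre line; the grasp point (between the pads) lies arm.hold_point_z behind it (arm.hold_point_z is the distance from the TCP to the grasp point, in m); z points along the fingers, y is the direction in which the jaws open and shut (so a half turn about z gives the same grasp; the last joint's range is limited). The gripper opens to 85 mm and grips with 20 to 120 N. Pads are 22 mm wide; open, the fingers measure 114 mm over their backs; the gripper's body (76 mm by 85 mm) begins 54 mm behind the grasp point. The pads swing forward as they close: fully open they stand 13 mm farther back than shut.
Start: joints at [57.754, 22.827, 2.584, 88.041, -1.071, 69.15, -2.905], TCP at [0.291, -0.581, 0.231] pointing down, gripper open.
Joint ranges: [-161.44, 161.44], [-28.35, 127.94], [-78.24, 83.42], [0, 140.83], [-78.03, 258.03], [13.02, 114.36], [-168.23, 168.23]. Speed limits (degrees/s): [147.25, 147.25, 180, 180, 180, 180, 180].

### API

Orientations are given as a 3x3 rotation matrix whose columns are the frame's x, y, z axes.
In Python, from workcell import arm, camera, models gives the robot as it stands.
- The arm moves only by the shell command python3 -m creep 'ROWS'. ROWS is JSON, a list that holds one entry, the list of rows, each a list of 7 numbers: the shift along the tool's x, y, z in mm, then the turn, a rotation vector about the tool's x, y, z in degrees, then the finger opening in mm, from 0 to 85.4. In form: [[[x, y, z, wx, wy, wz, jaw], ...]]. A call has exactly 8 rows; each row shifts and turns the commanded pose from where the row before left it, along the tool's axes as they then stand; what a row does not reach is not made up. A row lasts 1/12 s, in which the tool goes at most 41.7 mm and 7.16 degrees, less where a joint would pass 70% of its speed; a pose out of reach is approached as far as the arm can. A call with a gripper value outside its range is refused whole. The fingers move at their own pace and stop on an object; the grip force is fixed at half the most. Time passes only in rows, so rows that do not move let the fingers close, or fill a call up. It gives the time, the measured TCP pose, the force and the opening at its end, in the units of the state.
- arm.read_state(): the state, without advancing time (a new reading comes with each control period).
- camera(name): name is "side" or "top"; returns a dict with "color" (400x640x3 uint8, blue, green, red), "camera_matrix" (3x3 intrinsics, pixels), "distortion" ([k1, k2, p1, p2, k3] as OpenCV has them; the pictures are not rectified), "world_to_cam" (4x4, takes a point from world to camera coordinates). Camera axes: x right, y down, z forward; pixel columns grow to the right and rows downward; lengths in m; the calibration is good to about 2 mm. A picture is of the moment at which its call begins. There is no depth.
- arm.close_job(): hands the job in, once; it reports no verdict.
Trained networks look in the newest picture that a camera, given by its name, has taken for a name from the list of things; names that differ only in an ending like _2 or _b are one class to them, and where a whole thing is asked for, a point or a joint stands for the part that bears it (a point fixed in the world has none). Each returns a list of dicts, best first, with "confidence" (0 to 1); they miss things now and then, are a little off and sometimes report something else, mostly with a low value. They report only what shows in the picture. A call takes as long as a camera call. They do not tell look-alikes from the thing itself.
- models.trace(camera, target): "mask" (400x640 bool, what is visible of it) and "at" ([column, row] in pixels, amid what is visible of it).
The state is a dict: "clock": time; "q": joint angles; "qd": joint speeds; "joint_torque": joint torques, N m; "eef_pos": TCP position; "tool_rot": TCP orientation; "force": force on the tool from outside, world axes, zero at the start; "moment": the same for the moment, N m; "finger_gap": finger opening in m.
Only numpy, scipy, OpenCV 4.12 (cv2) and the standard library are available. Lean on these libraries where they do the work, as an engineer would, in place of code of your own. Each camera call takes 0.05 s, during which the arm holds its last target.

## Working session

There is one attempt and no reset: what is moved stays moved. The work goes in short steps, Python scripts to look and compute and a shell command to move; the robot and the scene stay as the last step left them, time stands still between calls to the robot, and variables do not carry over. Pictures are saved under pics/ and viewed, and the job is handed in when it is done.

```bash
mkdir -p pics; ls
python3 - <<'E'
from workcell import arm,camera,models
import cv2,numpy as np
for n in("side","top"):
    c=camera(n); cv2.imwrite(f"pics/{n}0.png",c["color"])
    print(n,c["camera_matrix"],c["distortion"],c["world_to_cam"])
    for t in("book_mid","corner","pusher_mid","weight_mid"):
        try:
            for d in models.trace(n,t): print(n,t,round(d["confidence"],2),d["at"],d["mask"].sum())
        except Exception as e: print(t,e)
s=arm.read_state(); print(s, arm.hold_point_z)
E
```

```text
pics
side [[439.77157174   0.         316.3521399 ]
 [  0.         439.77157174 193.27827436]
 [  0.           0.           1.        ]] [0.00193254 0.         0.         0.         0.        ] [[-0.96192698 -0.2724952   0.0210441   0.43462539]
 [-0.17806139  0.56642842 -0.80464463  0.11381681]
 [ 0.20734182 -0.77775652 -0.59338365  0.93071495]
 [ 0.          0.          0.          1.        ]]
side book_mid 0.93 [226.2, 222.4] 2668
side book_mid 0.62 [315.1, 157.3] 640
side book_mid 0.56 [428.0, 349.0] 10438
side corner 0.57 [260.5, 228.3] 13553
side pusher_mid 0.68 [351.6, 131.1] 627
side weight_mid 0.61 [299.5, 123.7] 493
top [[420.67206284   0.         317.80581907]
 [  0.         420.67206284 203.97691258]
 [  0.           0.           1.        ]] [-0.00179412  0.          0.          0.          0.        ] [[-0.0244392  -0.99965132  0.00999806 -0.01647801]
 [-0.99429292  0.02326687 -0.10411648  0.4468946 ]
 [ 0.10384755 -0.01248552 -0.99451486  1.01094677]
 [ 0.          0.          0.          1.        ]]
top book_mid 0.95 [385.4, 171.1] 1117
top book_mid 0.89 [181.0, 319.
[... 334 characters left out ...]
     69.14974406, -2.90424794]), 'qd': array([ 0.02194991,  0.0165733 ,  0.12978286, -0.07013193,  0.09366987,
       -0.00495735,  0.03710986]), 'joint_torque': array([-6.93686634e-04, -4.74572682e+01,  1.36127405e+00, -2.54269570e+01,
        1.13763643e-02,  1.85024903e-03,  1.21569536e-05]), 'eef_pos': array([ 0.29078618, -0.58132449,  0.23128495]), 'tool_rot': array([[ 8.94326022e-01,  4.47415876e-01, -2.94761168e-05],
       [ 4.47415875e-01, -8.94326022e-01, -2.09605529e-05],
       [-3.57393424e-05,  5.55748530e-06, -9.99999999e-01]]), 'force': array([0.18755044, 0.82483031, 0.821163  ]), 'moment': array([0.00487569, 0.0168229 , 0.01040803]), 'finger_gap': 0.08532557411665591} 0.0187
```

View pics/top0.png

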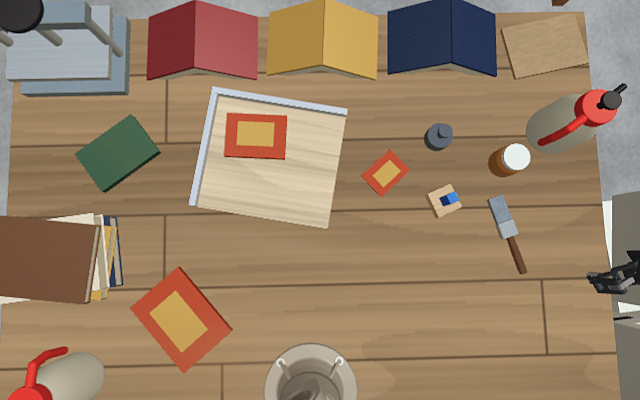

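View pics/side0.png

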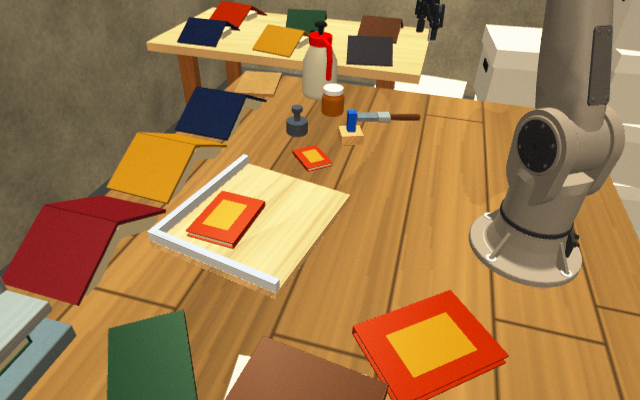

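Run:
```python
import cv2
a=cv2.imread("pics/top0.png")
cv2.imwrite("pics/t1.png",cv2.resize(a[80:235,180:355],None,fx=4.5,fy=3.8*4.5/3.8*0.85,interpolation=cv2.INTER_CUBIC)) if 0 else cv2.imwrite("pics/t1.png",cv2.resize(a[82:232,182:357],None,fx=4,fy=4,interpolation=cv2.INTER_CUBIC))
cv2.imwrite("pics/t2.png",cv2.resize(a[115:225,355:475],None,fx=5,fy=5,interpolation=cv2.INTER_CUBIC))
b=cv2.imread("pics/side0.png")
cv2.imwrite("pics/s1.png",cv2.resize(b[150:300,145:355],None,fx=3.8,fy=3.8,interpolation=cv2.INTER_CUBIC))
cv2.imwrite("pics/s2.png",cv2.resize(b[90:180,270:390],None,fx=6,fy=6,interpolation=cv2.INTER_CUBIC))
```

```text
(no output)
```

View pics/t1.png

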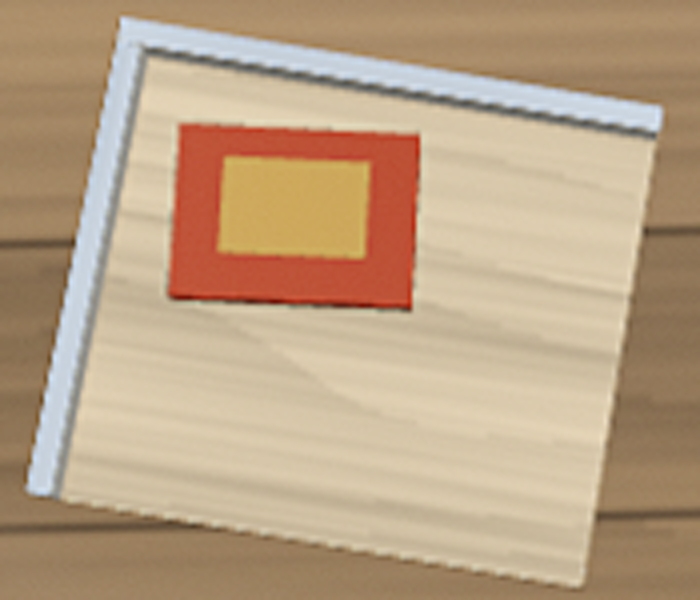

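View pics/t2.png

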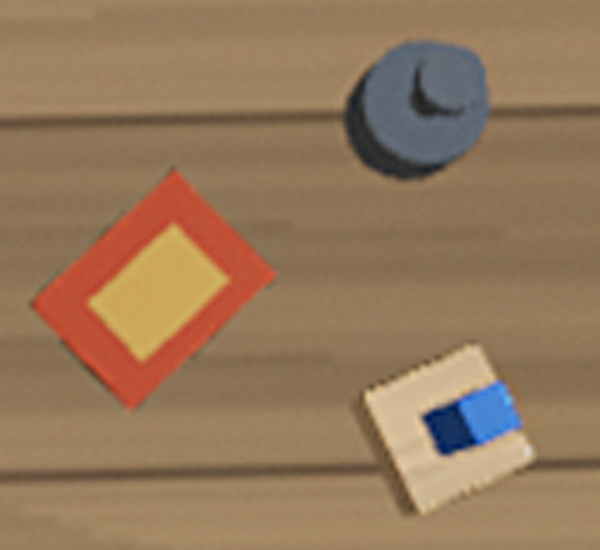

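View pics/s1.png

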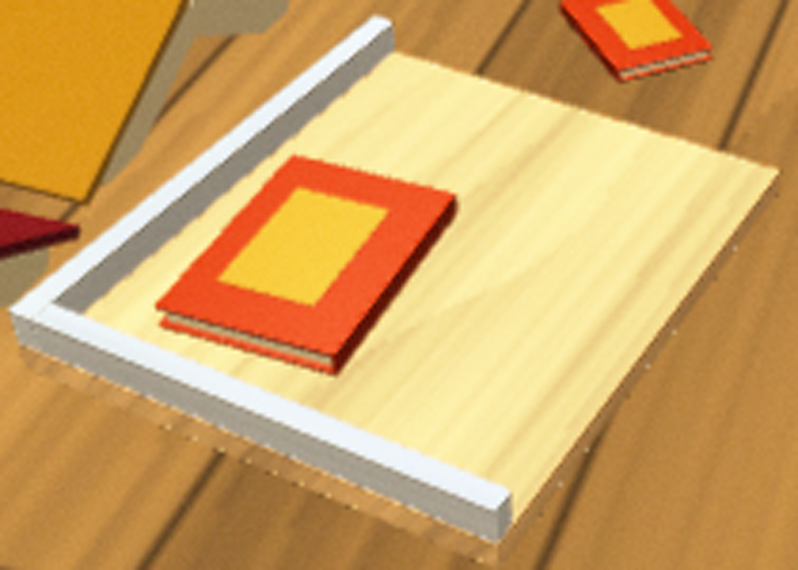

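View pics/s2.png

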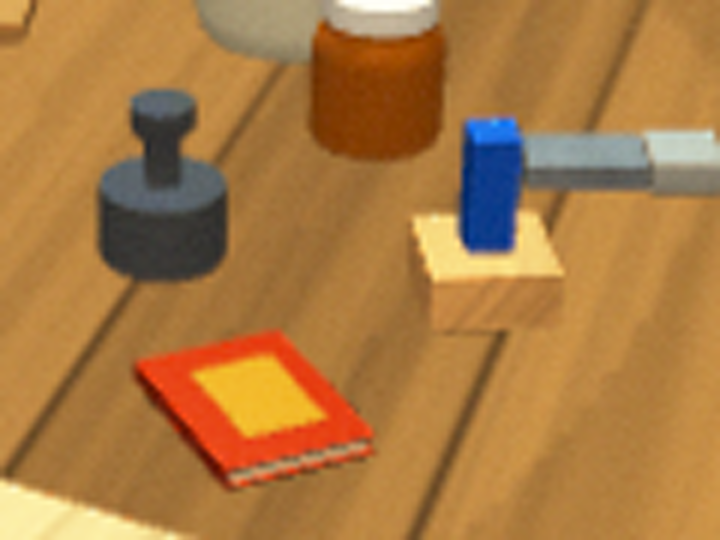

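```bash
cat > h.py <<'E'
import numpy as np,cv2,json
from scipy.optimize import least_squares
CAM=dict(
side=(np.array([[439.77157174,0,316.3521399],[0,439.77157174,193.27827436],[0,0,1]]),np.array([.00193254,0,0,0,0]),np.array([[-0.96192698,-0.2724952,0.0210441,0.43462539],[-0.17806139,0.56642842,-0.80464463,0.11381681],[0.20734182,-0.77775652,-0.59338365,0.93071495]])),
top=(np.array([[420.67206284,0,317.80581907],[0,420.67206284,203.97691258],[0,0,1]]),np.array([-.00179412,0,0,0,0]),np.array([[-0.0244392,-0.99965132,0.00999806,-0.01647801],[-0.99429292,0.02326687,-0.10411648,0.4468946],[0.10384755,-0.01248552,-0.99451486,1.01094677]])))
def proj(c,P):
    K,d,T=CAM[c]; r=cv2.Rodrigues(T[:,:3])[0]
    return cv2.projectPoints(np.asarray(P,float).reshape(-1,1,3),r,T[:,3],K,d)[0].reshape(-1,2)
def pix(pts,off,f): return (np.asarray(pts,float)+.5)/f-.5+np.array(off)
def place(p,z0,L):
    L=np.asarray(L,float)/1000; c,s=np.cos(p[2]),np.sin(p[2])
    return np.c_[p[0]+c*L[:,0]-s*L[:,1],p[1]+s*L[:,0]+c*L[:,1],z0+L[:,2]]
def fit(z0,obs,guess):
    # obs: list (cam, local pts mm, pixels)
    def f(p): return np.concatenate([(proj(c,place(p,z0,L))-px).ravel() for c,L,px in obs])
    r=least_squares(f,guess,loss='soft_l1'); 
    return r.x,np.sqrt(np.mean(f(r.x)**2)),f(r.x).reshape(-1,2).round(1).tolist()
def back(c,uv,z):
    K,d,T=CAM[c]; n=cv2.undistortPoints(np.array([[uv]],float),K,d).ravel()
    R=T[:,:3]; o=-R.T@T[:,3]; v=R.T@np.array([n[0],n[1],1]); return o+v*(z-o[2])/v[2]
E
cat > m0.py <<'E'
from h import *
t1=lambda p:pix(p,(182,82),4); s1=lambda p:pix(p,(145,150),3.8); t2=lambda p:pix(p,(355,115),5); s2=lambda p:pix(p,(270,90),6)
def rep(n,*a):
    for k in ("both","top","side"):
        o=[x for x in a[1] if k=="both" or x[0]==k]
        x,e,r=fit(a[0],o,a[2]); print(n,k,x[:2].round(4),np.degrees(x[2]).round(2),"rms",e.round(2), r if k=="both" else "")
rep("corner",.018,[("top",[(15,15,24),(15,-325,24),(0,-325,24),(-285,15,24),(-285,0,24),(0,0,24),(-285,-325,0)],t1([(121,17),(663,106),(659,132),(27,493),(55,497),(146,46),(582,586)])),
 ("side",[(15,15,24),(15,-325,24),(-285,0,24),(-285,15,24),(-285,-325,0),(0,0,24)],s1([(10,311),(375,15),(512,492),(498,515),(778,170),(52,306)]))],[.65,.2,-.2])
B=[(55,75,8),(55,-75,8),(-55,-75,8),(-55,75,8)]
rep("book",.026,[("top",B,t1([(179,124),(420,135),(411,306),(168,297)])),("side",B,s1([(157,307),(292,155),(457,197),(334,357)]))],[.6,.1,0])
H=[(32,32,30),(32,-32,30),(-32,-32,30),(-32,32,30),(12,12,90),(12,-12,90),(-12,-12,90),(-12,12,90)]
rep("push",0,[("top",H,t2([(364,394),(478,343),(535,452),(424,512),(460,402),(507,380),(523,424),(475,445)])),
 ("side",[H[i] for i in (0,1,2,3,4,5,6,7)],s2([(432,280),(413,214),(540,211),(562,278),(473,138),(465,124),(510,118),(520,133)]))],[.45,-.3,.4])
print("weight",back("top",t2([(427,102)])[0],.04),back("side",s2([(163,185)])[0],.04))
S=np.array([(31,302),(175,167),(277,272),(132,410)]);print("small",[back("top",q,.012).round(3)[:2].tolist() for q in t2(S)])
E
python3 m0.py
```

```text
corner both [0.7255 0.2158] -10.79 rms 0.59 [[0.4, 0.8], [0.1, 0.7], [0.2, 0.0], [0.3, 0.5], [-0.6, 0.5], [-1.1, 0.3], [0.6, 0.8], [-1.0, 0.0], [-0.6, 0.3], [-0.1, -0.4], [-0.7, -0.8], [0.3, -0.0], [-1.0, -0.7]]
corner top [0.7269 0.2158] -10.83 rms 0.43 
corner side [0.7242 0.2161] -10.85 rms 0.44 
book both [0.6181 0.1233] -3.84 rms 0.52 [[0.0, 0.3], [0.1, 0.2], [0.1, 0.9], [-0.1, 0.5], [-1.5, -0.1], [-0.3, -0.2], [-0.2, -0.8], [-0.1, -0.0]]
book top [0.6194 0.1234] -3.7 rms 0.2 
book side [0.6169 0.1236] -3.93 rms 0.47 
push both [ 0.4476 -0.3388] 23.0 rms 0.66 [[0.0, 0.4], [0.5, -0.0], [0.6, 1.7], [-0.5, 0.5], [-0.7, -0.3], [-0.8, -0.1], [0.6, 0.5], [0.9, 0.5], [-0.7, -0.1], [-1.2, 0.2], [-1.0, -0.1], [-0.1, -0.8], [-0.5, 0.7], [-0.7, -0.8], [0.2, -0.1], [0.2, 1.2]]
push top [ 0.4485 -0.3386] 23.79 rms 0.59 
push side [ 0.4463 -0.3392] 21.42 rms 0.54 
weight [ 0.60878311 -0.33280172  0.04      ] [ 0.60619935 -0.33085401  0.04      ]
small [[0.518, -0.137], [0.585, -0.212], [0.531, -0.261], [0.462, -0.185]]
```

```bash
python3 -m creep '[[[31,-18.3,5,0,0,0,85],[31,-18.3,8,0,0,0,85],[31,-18.3,8,0,0,0,85],[31,-18.3,8,0,0,0,85],[31,-18.3,8,0,0,0,85],[31,-18.3,8,0,0,0,85],[31,-18.3,8,0,0,0,85],[31,-18.3,8,0,0,3.6,85]]]'; python3 -m creep '[[[0,0,0,0,0,0,85],[0,0,0,0,0,0,85],[0,0,0,0,0,0,85],[0,0,0,0,0,0,85],[0,0,0,0,0,0,85],[0,0,0,0,0,0,85],[0,0,0,0,0,0,85],[0,0,0,0,0,0,85]]]'
```

```text
clock: 1.17
eef_pos: [0.4479, -0.338, 0.1703]
tool_rot: [[0.921, 0.389, 0.001], [0.389, -0.921, -0.0], [0.0, 0.001, -1.0]]
force: [0.6, -0.9, 0.1]
finger_gap: 0.085
clock: 1.83
eef_pos: [0.4468, -0.3401, 0.1704]
tool_rot: [[0.921, 0.389, 0.0], [0.389, -0.921, -0.0], [0.0, 0.0, -1.0]]
force: [-0.8, -0.5, -0.1]
finger_gap: 0.0849
```

```bash
python3 -m creep '[[[1.1,-0.9,17,0,0,0,85],[0,0,17,0,0,0,85],[0,0,17,0,0,0,85],[0,0,17,0,0,0,85],[0,0,17,0,0,0,85],[0,0,17,0,0,0,85],[0,0,17,0,0,0,85],[0,0,0,0,0,0,85]]]'; python3 -m creep '[[[0,0,0,0,0,0,60],[0,0,0,0,0,0,40],[0,0,0,0,0,0,25],[0,0,0,0,0,0,15],[0,0,0,0,0,0,15],[0,0,0,0,0,0,15],[0,0,0,0,0,0,15],[0,0,0,0,0,0,15]]]'
```

```text
clock: 2.5
eef_pos: [0.4454, -0.3368, 0.0482]
tool_rot: [[0.921, 0.39, -0.005], [0.39, -0.921, 0.004], [-0.004, -0.005, -1.0]]
force: [-1.5, 0.4, -0.4]
finger_gap: 0.0849
clock: 3.17
eef_pos: [0.4486, -0.3389, 0.0524]
tool_rot: [[0.921, 0.39, 0.002], [0.39, -0.921, -0.001], [0.001, 0.002, -1.0]]
force: [-0.7, -1.1, 6.4]
finger_gap: 0.0235
```

Run:
```python
from workcell import arm,camera
import cv2
a=camera("side")["color"]; cv2.imwrite("pics/s3.png",cv2.resize(a[60:200,250:420],None,fx=4,fy=4,interpolation=cv2.INTER_CUBIC))
s=arm.read_state();print(s["eef_pos"],s["finger_gap"],s["q"].round(1))
```

```text
[ 0.4485448  -0.33890246  0.05234126] 0.023309447297754953 [ 35.9  25.4  -3.9 109.8   2.4  44.8 -36.4]
```

View pics/s3.png

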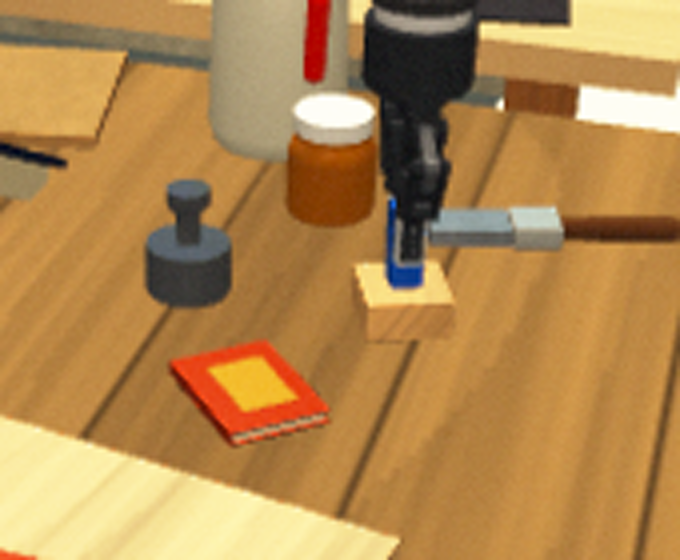

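```bash
python3 -m creep '[[[0,0,-15,0,0,0,15],[0,0,-25,0,0,0,15],[0,0,-25,0,0,0,15],[0,0,-25,0,0,6.8,15],[0,0,0,0,0,6.75,15],[0,0,0,0,0,6.75,15],[0,0,0,0,0,6.75,15],[0,0,0,0,0,6.75,15]]]'
python3 - <<'E'
from workcell import arm,camera
import numpy as np
s=arm.read_state();R=s["tool_rot"];p=s["eef_pos"];print(p,s["finger_gap"],np.degrees(np.arctan2(R[1,0],R[0,0])))
y=np.radians(-10.83);A=np.array([[np.cos(y),-np.sin(y)],[np.sin(y),np.cos(y)]])
C=np.array([.7256,.2159])
t=C+A@[-.204,-.105]; d=np.r_[t-p[:2],0];print(t,(R.T@d)*1000)
E
```

```text
clock: 3.88
eef_pos: [0.4469, -0.3375, 0.1405]
tool_rot: [[0.981, -0.193, -0.002], [-0.193, -0.981, 0.001], [-0.002, -0.001, -1.0]]
force: [-0.8, 0.1, -2.9]
finger_gap: 0.0235
[ 0.44687436 -0.33747649  0.14046875] 0.02346353045457501 -11.147553297363629
[0.5055044  0.15110086] [-3.69358403e+01 -4.90694219e+02  4.86552612e-01]
```

```bash
python3 -m creep '[[[-2.3,-20,0,0,0,0,15],[-2.3,-31,0,0,0,0,15],[-2.3,-32,0,0,0,0,15],[-2.3,-32,0,0,0,0,15],[-2.3,-32,0,0,0,0,15],[-2.3,-32,0,0,0,0,15],[-2.3,-32,0,0,0,0,15],[-2.3,-32,0,0,0,0,15]]]'; python3 -m creep '[[[-2.3,-32,0,0,0,0,15],[-2.3,-32,0,0,0,0,15],[-2.3,-32,0,0,0,0,15],[-2.3,-32,0,0,0,0,15],[-2.3,-32,0,0,0,0,15],[-2.3,-32,0,0,0,0,15],[-2.3,-31,0,0,0,0,15],[-2.3,-24,0,0,0,-0.3,15]]]';  python3 -m creep '[[[0,0,0,0,0,0,15],[0,0,0,0,0,0,15],[0,0,0,0,0,0,15],[0,0,15,0,0,0,15],[0,0,15,0,0,0,15],[0,0,15,0,0,0,15],[0,0,0,0,0,0,15],[0,0,0,0,0,0,15]]]'
cat > st.py <<'E'
from workcell import arm,camera
import numpy as np,cv2,sys
s=arm.read_state();R=s["tool_rot"];p=s["eef_pos"]
y=np.radians(-10.83);A=np.array([[np.cos(y),-np.sin(y)],[np.sin(y),np.cos(y)]])
C=np.array([.7256,.2159])
print("t",s["clock"],"z",p[2].round(4),"gap",s["finger_gap"].round(4),"yaw",np.degrees(np.arctan2(R[1,0],R[0,0])).round(2),"bed xy mm",(A.T@(p[:2]-C)*1000).round(1),"F bed",(A.T@s["force"][:2]).round(1),s["force"][2].round(1))
if len(sys.argv)>1:
    n=sys.argv[1]
    a=camera("top")["color"]; b=camera("side")["color"]
    np.save(f"pics/{n}_t.npy",a);np.save(f"pics/{n}_s.npy",b)
    im=np.vstack([cv2.resize(a[82:232,182:357],(700,600),interpolation=cv2.INTER_CUBIC)])
    cv2.imwrite(f"pics/{n}_t.png",im)
    cv2.imwrite(f"pics/{n}_s.png",cv2.resize(b[140:300,145:355],None,fx=3.6,fy=3.6,interpolation=cv2.INTER_CUBIC))
E
python3 st.py a
```

```text
clock: 4.55
eef_pos: [0.4742, -0.0943, 0.1405]
tool_rot: [[0.982, -0.188, -0.002], [-0.188, -0.982, 0.0], [-0.002, 0.0, -1.0]]
force: [0.7, 0.5, -1.6]
finger_gap: 0.0231
clock: 5.22
eef_pos: [0.5026, 0.1529, 0.1405]
tool_rot: [[0.984, -0.18, -0.002], [-0.18, -0.984, 0.001], [-0.002, -0.0, -1.0]]
force: [-0.3, 0.6, -2.0]
finger_gap: 0.0236
clock: 5.88
eef_pos: [0.5028, 0.148, 0.0955]
tool_rot: [[0.983, -0.185, -0.003], [-0.185, -0.983, -0.002], [-0.002, 0.002, -1.0]]
force: [-0.3, 0.0, -1.4]
finger_gap: 0.0229Traceback (most recent call last):
  File "st.py", line 6, in <module>
    print("t",s["clock"],"z",p[2].round(4),"gap",s["finger_gap"].round(4),"yaw",np.degrees(np.arctan2(R[1,0],R[0,0])).round(2),"bed xy mm",(A.T@(p[:2]-C)*1000).round(1),"F bed",(A.T@s["force"][:2]).round(1),s["force"][2].round(1))
                                                 ^^^^^^^^^^^^^^^^^^^^^
AttributeError: 'float' object has no attribute 'round'
```

```bash
sed -i 's/s\["finger_gap"\].round(4)/round(s["finger_gap"],4)/' st.py; python3 st.py a
```

```text
t 5.8833 z 0.0955 gap 0.0229 yaw -10.66 bed xy mm [-206.1 -108.5] F bed [-0.3 -0. ] -1.4
```

View pics/a_t.png

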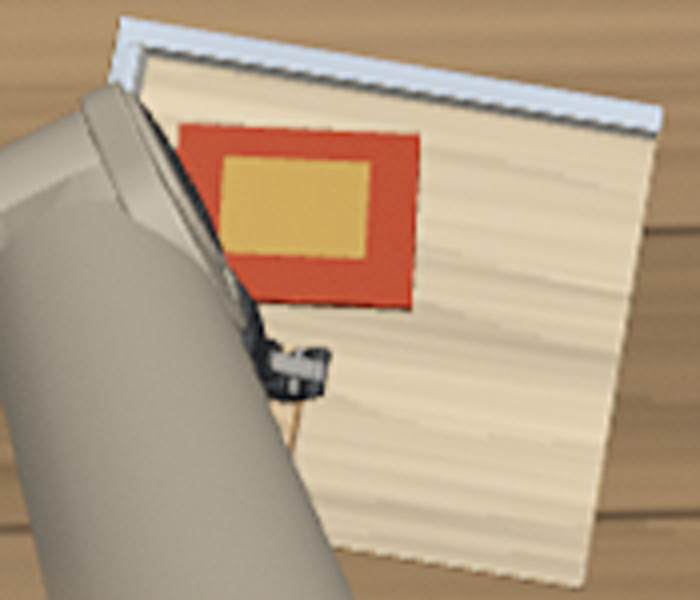

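View pics/a_s.png

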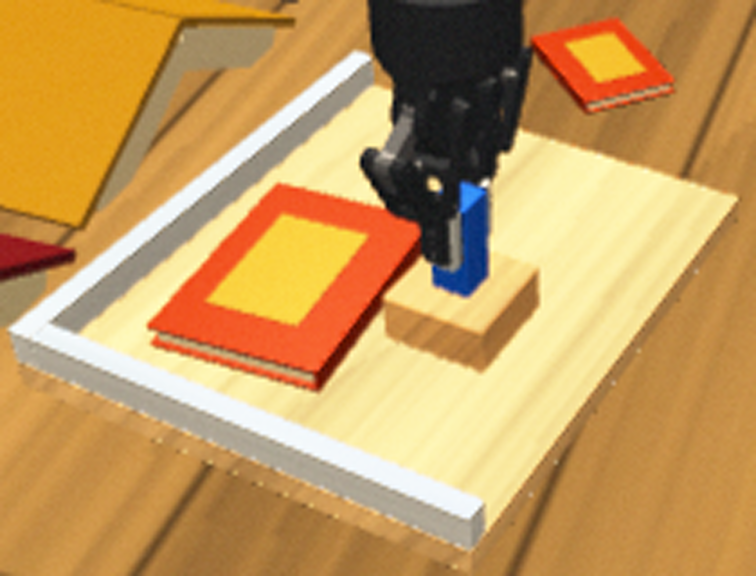

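```bash
python3 -m creep '[[[0,0,8,0,0,0.2,15],[0,0,8,0,0,0,15],[0,0,6.5,0,0,0,15],[0,0,0,0,0,0,15],[5,0,0,0,0,0,15],[5,0,0,0,0,0,15],[5,0,0,0,0,0,15],[5,0,0,0,0,0,15]]]';python3 st.py; python3 -m creep '[[[4,0,0,0,0,0,15],[4,0,0,0,0,0,15],[4,0,0,0,0,0,15],[4,0,0,0,0,0,15],[4,0,0,0,0,0,15],[4,0,0,0,0,0,15],[4,0,0,0,0,0,15],[4,0,0,0,0,0,15]]]'; python3 st.py b
```

```text
clock: 6.65
eef_pos: [0.5245, 0.1462, 0.0742]
tool_rot: [[0.982, -0.186, 0.001], [-0.186, -0.982, 0.0], [0.001, -0.0, -1.0]]
force: [-0.4, 0.1, -2.0]
finger_gap: 0.0231
t 6.65 z 0.0742 gap 0.0231 yaw -10.74 bed xy mm [-184.4 -106.2] F bed [-0.5  0. ] -2.0
clock: 7.32
eef_pos: [0.555, 0.1401, 0.0737]
tool_rot: [[0.983, -0.186, -0.0], [-0.186, -0.983, -0.0], [-0.0, 0.0, -1.0]]
force: [-0.5, 0.2, -2.9]
finger_gap: 0.023
t 7.3167 z 0.0737 gap 0.023 yaw -10.72 bed xy mm [-153.3 -106.5] F bed [-0.5  0.1] -2.9
```

View pics/b_s.png

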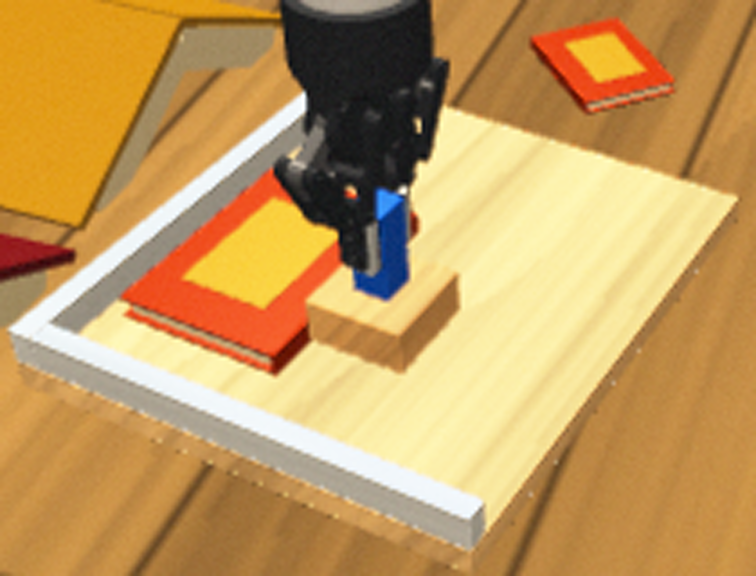

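View pics/b_t.png

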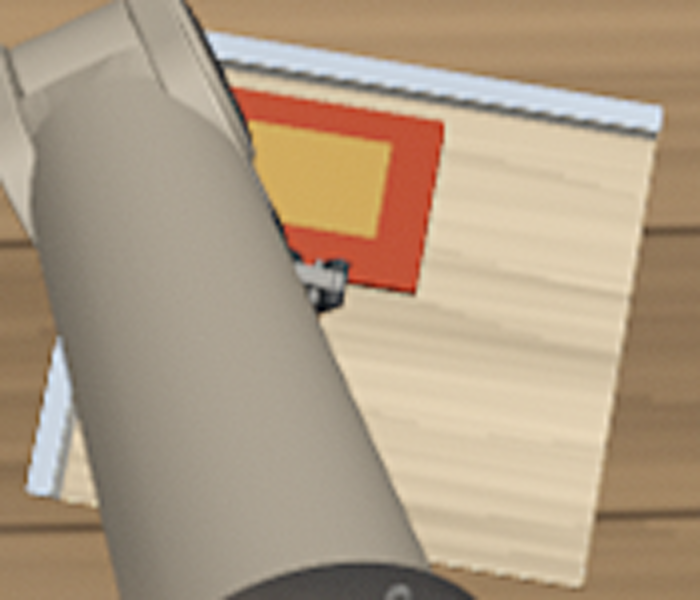

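```bash
python3 -m creep '[[[2,0,0,0,0,0,15],[2,0,0,0,0,0,15],[2,0,0,0,0,0,15],[1,0,0,0,0,0,15],[1,0,0,0,0,0,15],[1,0,0,0,0,0,15],[0,0,0,0,0,0,15],[0,0,0,0,0,0,15]]]'; python3 st.py c
```

```text
clock: 8.08
eef_pos: [0.5638, 0.1386, 0.0738]
tool_rot: [[0.983, -0.186, 0.001], [-0.186, -0.983, -0.0], [0.001, 0.0, -1.0]]
force: [-0.8, 0.3, -3.5]
finger_gap: 0.0233
t 8.0833 z 0.0738 gap 0.0233 yaw -10.72 bed xy mm [-144.4 -106.4] F bed [-0.9  0.2] -3.5
```

View pics/c_s.png

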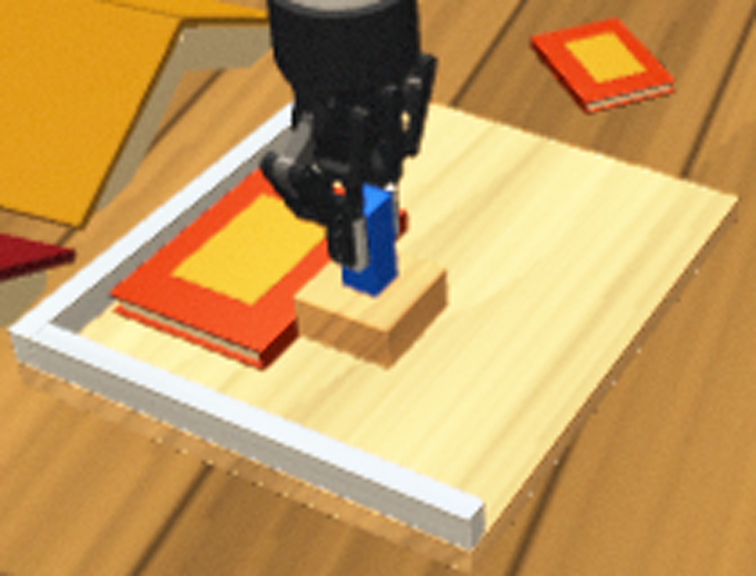

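View pics/c_t.png

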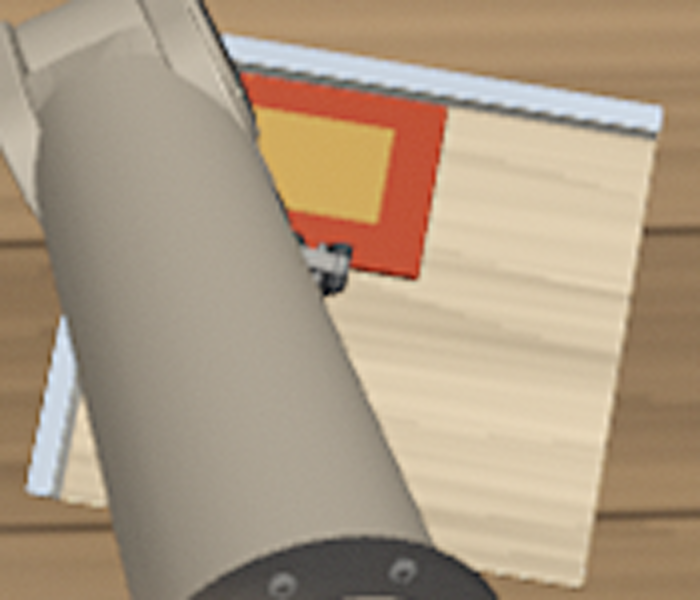

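```bash
python3 -m creep '[[[1,0,0,0,0,0,15],[1,0,0,0,0,0,15],[0.5,0,0,0,0,0,15],[0.5,0,0,0,0,0,15],[0,0,0,0,0,0,15],[0,0,0,0,0,0,15],[0,0,0,0,0,0,15],[0,0,0,0,0,0,15]]]'; python3 st.py
```

```text
clock: 8.85
eef_pos: [0.5666, 0.1381, 0.0738]
tool_rot: [[0.983, -0.186, 0.0], [-0.186, -0.983, -0.0], [0.0, -0.0, -1.0]]
force: [-0.4, -0.2, -2.5]
finger_gap: 0.0235
t 8.85 z 0.0738 gap 0.0235 yaw -10.72 bed xy mm [-141.6 -106.3] F bed [-0.4 -0.3] -2.5
```

```bash
python3 -m creep '[[[0.5,0,0,0,0,0,15],[0.5,0,0,0,0,0,15],[0.5,0,0,0,0,0,15],[0.5,0,0,0,0,0,15],[0,0,0,0,0,0,15],[0,0,0,0,0,0,15],[0,0,0,0,0,0,15],[0,0,0,0,0,0,15]]]'; python3 st.py d
```

```text
clock: 9.52
eef_pos: [0.5681, 0.1378, 0.0737]
tool_rot: [[0.983, -0.186, -0.001], [-0.186, -0.983, -0.0], [-0.001, 0.0, -1.0]]
force: [-3.4, 1.2, -0.3]
finger_gap: 0.0232
t 9.5167 z 0.0737 gap 0.0232 yaw -10.72 bed xy mm [-140.  -106.3] F bed [-3.5  0.5] -0.3
```

View pics/d_t.png

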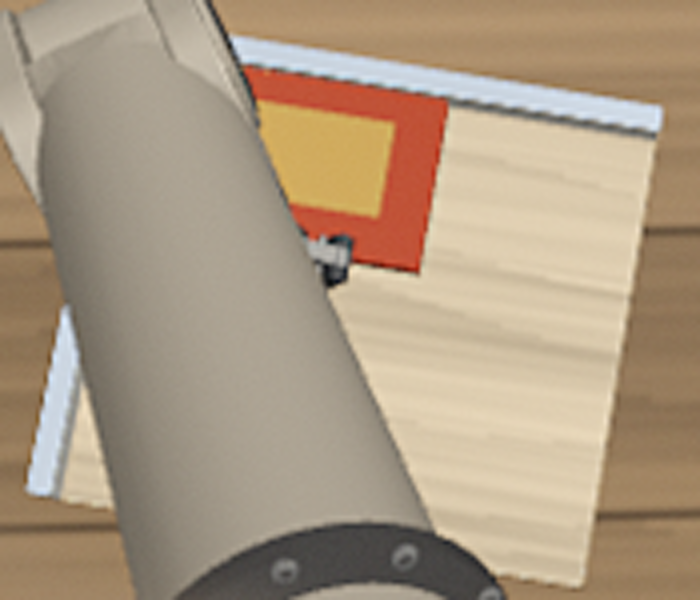

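```bash
python3 - <<'E'
from h import *
a=np.radians(-10.83);A=np.array([[np.cos(a),-np.sin(a)],[np.sin(a),np.cos(a)]])
for q in [(447,103),(418,272)]: print((A.T@(back("top",pix([q],(182,82),4)[0],.034)[:2]-[.7256,.2159])*1000).round(1))
E
python3 -m creep '[[[-8,0,0,0,0,0,15],[-16,0,0,0,0,0,15],[-16,5,0,0,0,0,15],[0,20,0,0,0,0,15],[0,28,0,0,0,0,15],[0,28,0,0,0,0,15],[0,28,0,0,0,0,15],[0,26,0,0,0,0,15]]]'; python3 st.py;  python3 -m creep '[[[5,0,0,0,0,0,15],[15,0,0,0,0,0,15],[20,0,0,0,0,0,15],[20,0,0,0,0,0,15],[20,0,0,0,0,0,15],[20,0,0,0,0,0,15],[20,0,0,0,0,0,15],[5,0,0,0,0,0,15]]]';python3 st.py e
```

```text
[  -0.9 -191.6]
[-109.7 -192.2]
clock: 10.28
eef_pos: [0.5045, 0.0105, 0.0742]
tool_rot: [[0.983, -0.186, 0.003], [-0.186, -0.983, -0.001], [0.003, 0.0, -1.0]]
force: [0.3, -0.6, -2.5]
finger_gap: 0.0235
t 10.2833 z 0.0742 gap 0.0235 yaw -10.73 bed xy mm [-178.5 -243.3] F bed [ 0.4 -0.5] -2.5
clock: 10.95
eef_pos: [0.6311, -0.0119, 0.0743]
tool_rot: [[0.982, -0.187, 0.006], [-0.187, -0.982, -0.001], [0.006, -0.0, -1.0]]
force: [0.6, 0.2, -1.7]
finger_gap: 0.0233
t 10.95 z 0.0743 gap 0.0233 yaw -10.79 bed xy mm [ -50.  -241.5] F bed [0.6 0.3] -1.7
```

View pics/e_t.png

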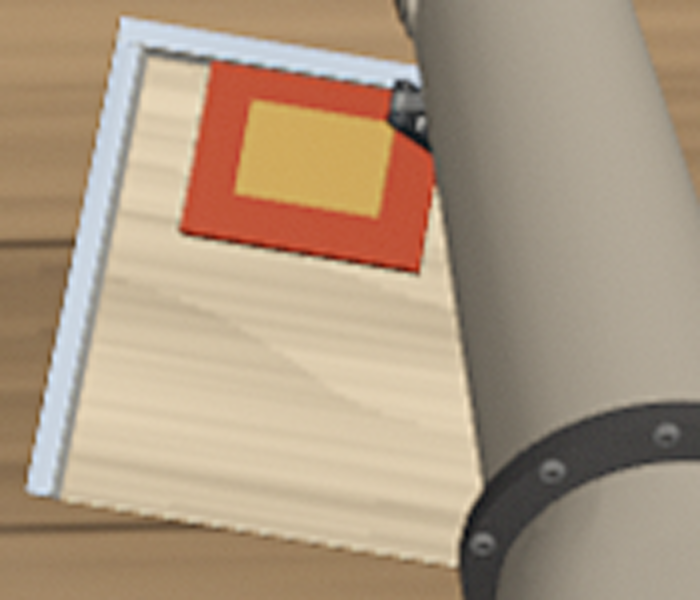

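View pics/e_s.png

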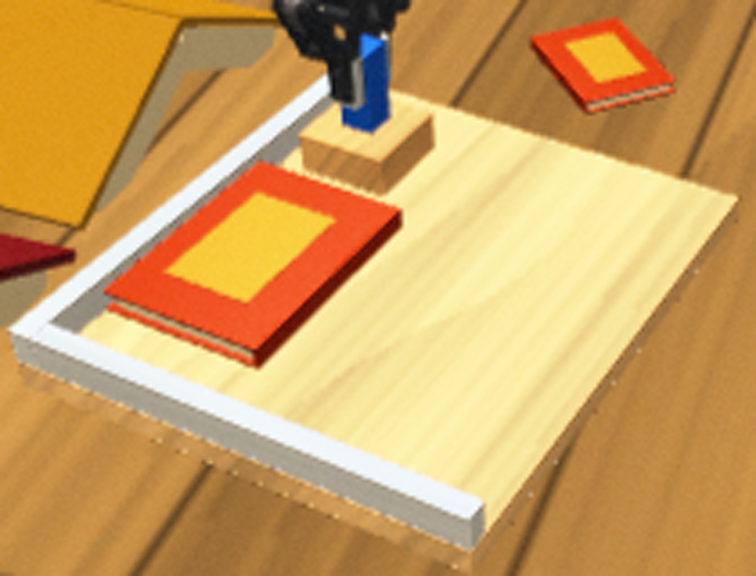

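```bash
python3 -m creep '[[[0,-4,0,0,0,0,15],[0,-5,0,0,0,0,15],[0,-5,0,0,0,0,15],[0,-5,0,0,0,0,15],[0,-4,0,0,0,0,15],[0,-4,0,0,0,0,15],[0,-4,0,0,0,0,15],[0,-4,0,0,0,0,15]]]'; python3 st.py;  python3 -m creep '[[[0,-4,0,0,0,0,15],[0,-4,0,0,0,0,15],[0,-3,0,0,0,0,15],[0,-3,0,0,0,0,15],[0,-2,0,0,0,0,15],[0,-2,0,0,0,0,15],[0,-1,0,0,0,0,15],[0,-1,0,0,0,0,15]]]';python3 st.py f
```

```text
clock: 11.72
eef_pos: [0.6329, 0.0235, 0.0736]
tool_rot: [[0.982, -0.186, -0.001], [-0.186, -0.982, -0.001], [-0.001, 0.001, -1.0]]
force: [-2.4, -2.2, -2.4]
finger_gap: 0.0235
t 11.7167 z 0.0736 gap 0.0235 yaw -10.74 bed xy mm [ -54.9 -206.4] F bed [-2.  -2.6] -2.4
clock: 12.38
eef_pos: [0.6372, 0.0434, 0.0738]
tool_rot: [[0.983, -0.186, 0.0], [-0.186, -0.983, -0.0], [0.0, 0.0, -1.0]]
force: [-0.8, -0.5, -2.4]
finger_gap: 0.0234
t 12.3833 z 0.0738 gap 0.0234 yaw -10.72 bed xy mm [ -54.4 -186.1] F bed [-0.7 -0.7] -2.4
```

View pics/f_t.png

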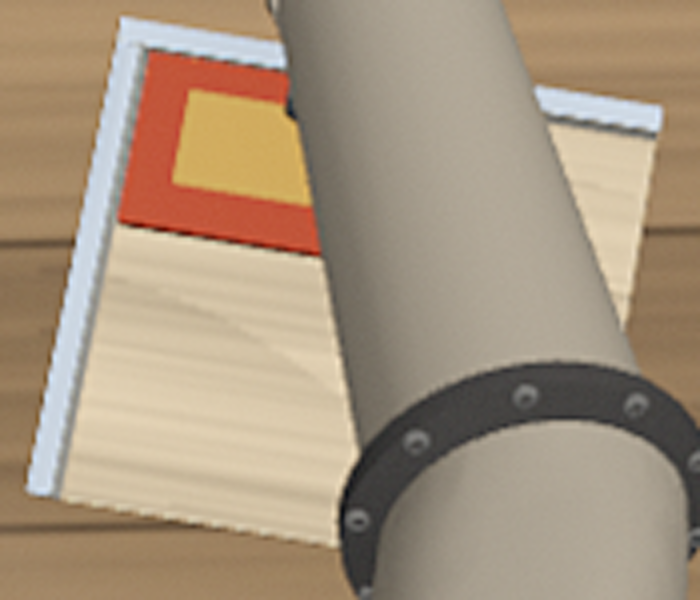

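View pics/f_s.png

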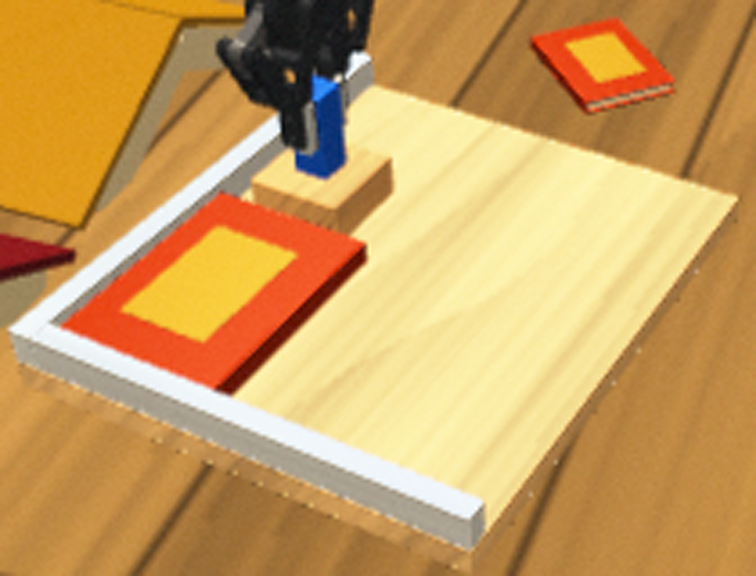

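Book almost home (its corner at (147,52) in the top crop touches the fence inner corner). A few more millimetres, until force shows.

```bash
python3 -m creep '[[[0,-1,0,0,0,0,15],[0,-1,0,0,0,0,15],[0,-1,0,0,0,0,15],[0,-0.5,0,0,0,0,15],[0,-0.5,0,0,0,0,15],[0,0,0,0,0,0,15],[0,0,0,0,0,0,15],[0,0,0,0,0,0,15]]]'; python3 st.py
```

```text
clock: 13.15
eef_pos: [0.638, 0.0469, 0.0739]
tool_rot: [[0.983, -0.186, 0.0], [-0.186, -0.983, -0.0], [0.0, 0.0, -1.0]]
force: [0.0, -2.8, -1.4]
finger_gap: 0.0232
t 13.15 z 0.0739 gap 0.0232 yaw -10.73 bed xy mm [ -54.3 -182.4] F bed [ 0.5 -2.7] -1.4
```

```bash
python3 -m creep '[[[0,-0.5,0,0,0,0,15],[0,-0.5,0,0,0,0,15],[0,-0.5,0,0,0,0,15],[0,0,0,0,0,0,15],[0,0,0,0,0,0,15],[0,0,0,0,0,0,15],[0,0,0,0,0,0,15],[0,0,0,0,0,0,15]]]'; python3 st.py
```

```text
clock: 13.82
eef_pos: [0.6381, 0.047, 0.074]
tool_rot: [[0.982, -0.187, -0.0], [-0.187, -0.982, -0.002], [0.0, 0.002, -1.0]]
force: [-2.8, -4.5, 0.5]
finger_gap: 0.0232
t 13.8167 z 0.074 gap 0.0232 yaw -10.77 bed xy mm [ -54.3 -182.3] F bed [-1.9 -5. ] 0.5
```

```bash
python3 -m creep '[[[0,5,0,0,0,0,15],[0,10,0,0,0,0,15],[-8,12,0,0,0,0,15],[-12,12,0,0,0,0,15],[-12,12,0,0,0,0,15],[-8,9,0,0,0,0,15],[0,0,0,0,0,0,15],[0,0,0,0,0,0,15]]]'; python3 st.py; python3 -m creep '[[[0,0,1,0,0,0,15],[0,0,1,0,0,0,15],[0,0,0.8,0,0,0,15],[0,0,0.5,0,0,0,15],[0,0,0.5,0,0,0,15],[0,0,0,0,0,0,15],[0,0,0,0,0,0,15],[0,0,0,0,0,0,15]]]'; python3 st.py g
```

```text
clock: 14.48
eef_pos: [0.588, -0.0029, 0.074]
tool_rot: [[0.982, -0.187, 0.001], [-0.187, -0.982, 0.001], [0.001, -0.001, -1.0]]
force: [0.3, 0.7, -2.2]
finger_gap: 0.0232
t 14.4833 z 0.074 gap 0.0232 yaw -10.77 bed xy mm [ -94.  -240.7] F bed [0.1 0.7] -2.2
clock: 15.15
eef_pos: [0.5881, -0.0021, 0.0703]
tool_rot: [[0.983, -0.186, 0.001], [-0.186, -0.983, 0.001], [0.001, -0.001, -1.0]]
force: [-0.7, 2.1, 0.9]
finger_gap: 0.023
t 15.15 z 0.0703 gap 0.023 yaw -10.7 bed xy mm [ -94.1 -240. ] F bed [-1.1  1.9] 0.9
```

View pics/g_s.png

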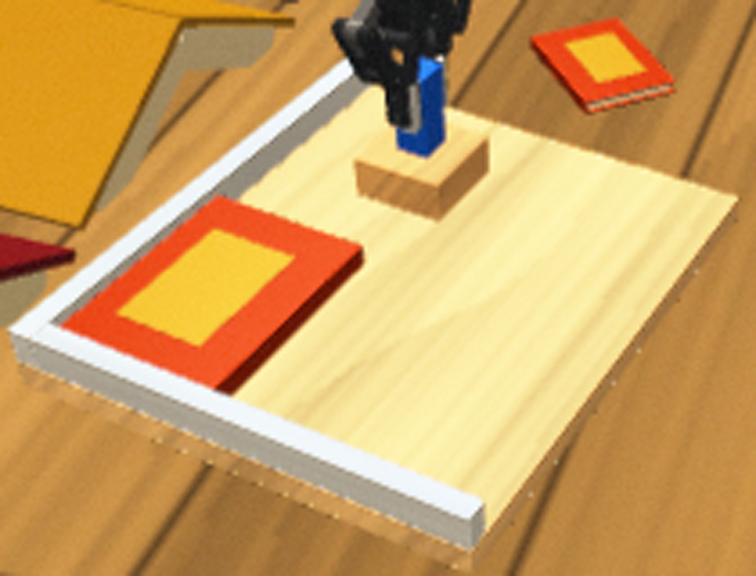

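View pics/g_t.png

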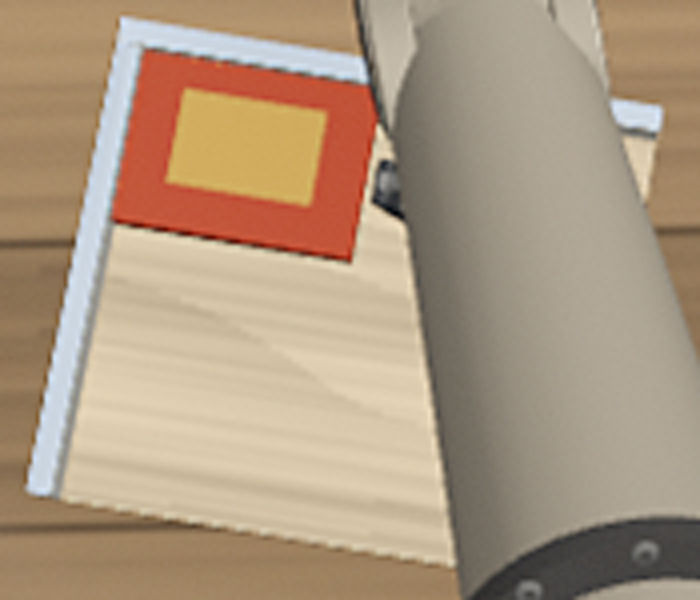

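```bash
python3 -m creep '[[[0,0,0,0,0,0,26],[0,0,0,0,0,0,30],[0,0,0,0,0,0,36],[0,0,0,0,0,0,46],[0,0,0,0,0,0,60],[0,0,0,0,0,0,60],[0,0,0,0,0,0,60],[0,0,0,0,0,0,60]]]'; python3 -m creep '[[[0,0,-5,0,0,0,60],[0,0,-15,0,0,0,60],[0,0,-20,0,0,0,60],[0,0,-25,0,0,0,60],[0,0,-25,0,0,0,60],[0,0,-25,0,0,0,60],[0,0,-20,0,0,0,60],[0,0,-5,0,0,0,60]]]'; python3 -m creep '[[[0,20,0,0,0,0,60],[0,30,0,0,0,0,60],[0,36,0,0,0,0,60],[0,36,0,0,0,0,60],[0,36,0,0,0,0,60],[0,36,0,0,0,0,60],[0,36,0,0,0,0,60],[0,20,0,0,0,0,60]]]';python3 st.py h
```

```text
clock: 15.92
eef_pos: [0.5877, -0.0029, 0.07]
tool_rot: [[0.983, -0.186, 0.0], [-0.186, -0.983, -0.0], [0.0, 0.0, -1.0]]
force: [0.2, -1.2, 0.1]
finger_gap: 0.0599
clock: 16.58
eef_pos: [0.59, -0.0026, 0.2145]
tool_rot: [[0.983, -0.186, 0.007], [-0.186, -0.983, 0.0], [0.007, -0.001, -1.0]]
force: [0.7, 0.6, -0.6]
finger_gap: 0.06
clock: 17.25
eef_pos: [0.5387, -0.2538, 0.2093]
tool_rot: [[0.981, -0.191, -0.002], [-0.191, -0.981, -0.002], [-0.001, 0.003, -1.0]]
force: [-0.2, -0.6, 0.5]
finger_gap: 0.0598
t 17.25 z 0.2093 gap 0.0598 yaw -11.04 bed xy mm [ -95.3 -496.5] F bed [-0.1 -0.7] 0.5
```

View pics/h_s.png

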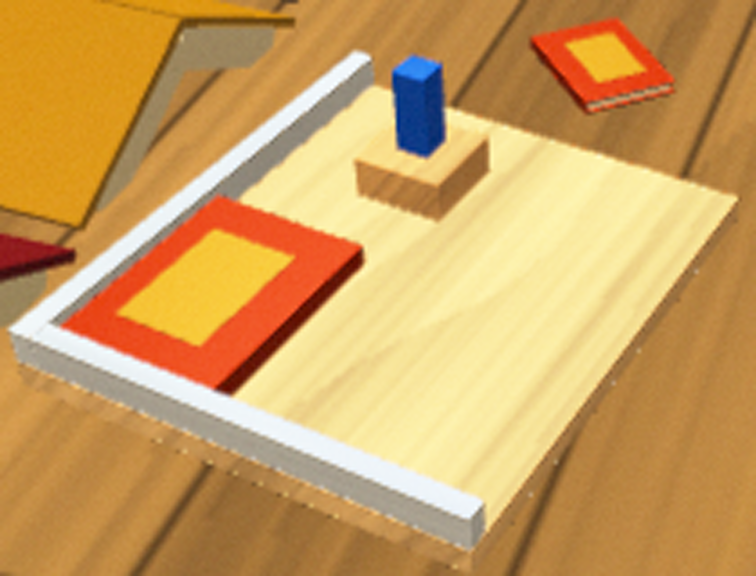

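View pics/h_t.png

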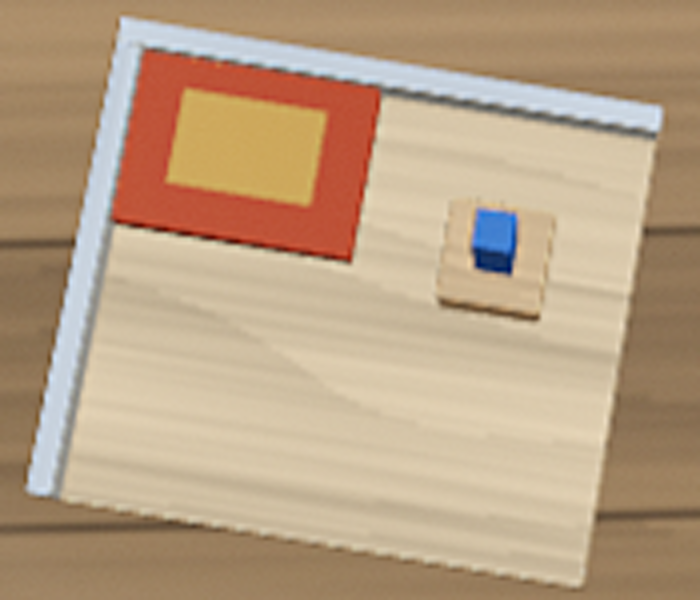

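```bash
python3 -m creep '[[[0,0,0,0,0,0,60],[0,0,0,0,0,0,60],[0,0,0,0,0,0,60],[0,0,0,0,0,0,60],[0,0,0,0,0,0,60],[0,0,0,0,0,0,60],[0,0,0,0,0,0,60],[0,0,0,0,0,0,60]]]' >/dev/null
python3 - <<'E'
from h import *
from workcell import arm
B=[(55,-75,8),(-55,-75,8),(-55,75,8)]
x,e,r=fit(.026,[("top",B,pix([(381,88),(352,262),(113,222)],(182,82),4))],[.65,.13,-.19])
a=np.radians(-10.83);A=np.array([[np.cos(a),-np.sin(a)],[np.sin(a),np.cos(a)]])
print(A.T@(x[:2]-[.7256,.2159])*1000,np.degrees(x[2])+10.83,e)
arm.close_job()
E
```

```text
[-54.69136897 -75.40250509] 0.4813993059555255 0.26175831437724195
the job is handed in; nothing more can be done
```

I squared the book into the corner and handed the job in at about 18 s. There is no verdict yet.

I picked the block up by its handle and turned it parallel to the bed. I then pushed the book to the far fence and along it to the side fence, each time until a small reaction force (about 3.5–5 N) showed contact. After that I backed the block off, set it on the bed and released it.

**Book:** the last top picture puts its centre at x −54.7, y −75.4 mm from the corner, about 0.5° off square and lying flat. Fully home is −55, −75.

**Block:** it stands upright on the bed, visibly clear of the book by roughly 30 mm. Its uprightness was judged from the two pictures only.

**Weight and arm:** the arm ended well away from the bed with nothing in the gripper and force readings under 1 N. I did not go near the iron weight, and did not measure it again at the end.

No check failed. The only disagreement was about 3 mm between the top and side camera estimates of the corner and book positions at the start.

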